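# Sink the square stop of the saw tray

## Robot

A 6-joint arm with a two-finger parallel gripper is mounted at the origin on the work surface. World frame = base frame: x ahead of the robot, y to its left, z up, the work surface at z = 0. Lengths are in mm, angles in rad, forces in N, time in s.
With the tool pointing down it reaches from about 375 to 925 mm from the base axis. Payload 5.7 kg.
Tool frame: the origin (TCP) lies at the very end of the fingers, on their centre line; the grasp point (between the pads) lies 19 mm behind it; z points along the fingers, y is the direction in which the jaws open and shut (so a half turn about z gives the same grasp; the last joint's range is limited). The gripper opens to 85 mm and grips with 20 to 120 N. Pads are 22 mm wide; open, the fingers measure 114 mm over their backs; the gripper's body (76 mm by 85 mm) begins 54 mm behind the grasp point. The pads swing forward as they close: fully open they stand 13 mm farther back than shut.
Start: joints at [-0.115, 0.359, 1.51, -0, 1.272, -0.115], TCP at [599.969, -0.004, 231.267] pointing down, gripper open.
Joint ranges: [-2.97, 2.97], [-1.01, 2.36], [0.21, 2.38], [-0.96, 4.11], [0.2, 2.71], [-2.98, 2.98]. Speed limits (rad/s): [2.39, 2.39, 3.14, 3.14, 3.14, 3.14].

## Interface

Orientations are given as a unit quaternion [w, x, y, z].
In Python, from rig import bot gives the robot as it stands. The module is installed in compiled form; this text tells all that it offers. Calls block until the motion is done:
- bot.move_ptp(position, orientation): joint-space move of the TCP to a pose.
- bot.move_l(position, rotation=None, v=150): straight line of the TCP; rotation=None keeps the orientation; v is the mean speed in mm/s.
- bot.movej(angles): joint-space move.
- bot.move_gripper(opening, newtons=None): finger opening in mm; newtons is the grip in N (None keeps the last); returns when the fingers have stopped.
- bot.sleep(seconds).
- bot.ik(position, orientation): joint angles nearest the present ones, or None.
- bot.get_obs(): the state.
- bot.read_camera(name): name is "scene" or "side" or "wrist"; returns the picture (384x512x3 uint8, red, green, blue); there is no depth.
- bot.calibration(name): a dict with "vertical_fov" (degrees; the focal length in pixels is half the picture's height over the tangent of half this angle, whatever the lens; pixels are square), "cx", "cy" (the principal point, pixels), "rvec" (rotation vector, rad) and "tvec" (3), from world to camera coordinates, as OpenCV has them; the wrist camera has in their place "tool_from_camera" (4x4, takes a point from camera to tool coordinates, whose origin is the TCP and whose axes are the flange's). Camera axes: x right, y down, z forward; pixel columns grow to the right and rows downward; lengths in mm; the calibration is good to about 2 mm. A picture is of the moment at which its call begins: read the wrist's pose just before it. calibration takes no time and is no camera call.
A pose or a line that the arm cannot do raises bot.IKError and nothing moves.
- bot.hand_in(): hands the job in, once; it reports no verdict.
The state is a dict: "time": time; "qpos": joint angles; "dq": joint speeds; "effort": joint torques, N m; "position": TCP position; "orientation": TCP orientation; "force": force on the tool from outside, world axes, zero at the start; "moment": the same for the moment, N m; "finger_gap": finger opening in mm.
Only numpy, scipy, OpenCV 4.12 (cv2) and the standard library are available. Lean on these libraries where they do the work, as an engineer would, in place of code of your own. Each camera call takes 0.05 s, during which the arm holds its last target. There are 200 camera calls.

## Task

The next rock has to lie flat on the saw's cutting tray, but the square-headed stop is in its way: with the closed fingertips press that stop gently down until its top is flush with its mounting plate, then withdraw clear of it. Leave the round, long and small stops as they are, and do not move, lift or carry any of the rocks and tools lying about. Nothing is to be gripped.

Things in the scene. Friction and masses are not known exactly. Their poses are not given: they have to be found in the camera images.
- tray: Dark steel cutting tray, fixed to the bench, 300 (x) by 360 (y) mm, upper surface 40 mm above its origin (centre of the underside, on the bench). A steel fence 6 mm thick rises 30 mm above the tray along its +x edge. Four stops with bare metal heads stand on it in no fixed order, each on an equal black plate, at least 110 mm from centre to centre; which is which shows only in the shape of the head.
- square_mount: Fixed black plate 64 x 64 x 2 mm of the square stop, lying on the tray; origin at the centre of its underside, z up.
- square_top (a point): Centre of the top face of the square stop: a solid metal head 40 x 40 mm, standing 14 to 17 mm above its plate at the start; its sides are parallel to its plate's. Moves down with it.
- square_stop (a joint): How far the square stop is pushed in, m: 0 fully raised (top 20 mm above the plate's upper face), 0.020 flush with the plate; the rigid end of its travel is at 0.022, 2 mm below flush. It slides straight down against steady friction of about 2.5 N, has no spring and stays where it is left.
- round_top (a point): Centre of the top of the round stop (leave alone): metal head 40 mm in diameter, 14 to 17 mm above its plate; moves down as easily as the square one.
- long_top (a point): Centre of the top of the long stop (leave alone): narrow metal bar head 16 x 52 mm, 14 to 17 mm above its plate; moves down as easily.
- small_top (a point): Centre of the top of the small stop (leave alone): metal pin 18 mm in diameter, 14 to 17 mm above its plate; moves down as easily.
- core_mid (a point): Middle of a loose reddish rock core standing on the tray, 32 mm in diameter, 42 mm tall.
- stub_mid (a point): Middle of a loose grey core stub standing on the tray, 28 mm in diameter, 30 mm tall.
- slab_mid (a point): Middle of a loose sawn brick-red slab lying on the tray, 60 x 45 x 14 mm.
- brush_mid (a point): Middle of a wire brush lying on the bench, about 220 mm long, 36 mm high; 20 mm above the bench.
- hammer_mid (a point): Point on the shaft of a steel rock hammer lying on the bench, about 285 mm long; 12 mm above the bench.
- rubble_mid (a point): Middle of a grey rock on the bench, 64 mm wide, 45 mm tall.
- jar_mid (a point): Middle of a white closed jar standing on the bench, 64 mm in diameter, 88 mm tall.

How it is judged (in metres and radians):
On the way:
1. the fingers press the square stop down to its plate (3 mm proud or less) (value of joint square_stop above 0.017 m and contact force between the fingers and square_mount above 0.2 N), for 0.02 s.
At the end, for the whole second after the job is handed in: The square stop is down, its top at most 3 mm above its plate (or below its face); the other three stops are within 2 mm of where they stood, every loose rock and tool within 8 mm (value of joint square_stop above 0.017 m and distance of each of round_top, long_top, small_top from where it was at the start of the episode below 0.002 m and distance of each of core_mid, stub_mid, slab_mid, brush_mid, hammer_mid, rubble_mid, jar_mid from where it was at the start of the episode below 0.008 m); the robot touches nothing.
It fails at once if another stop was pushed or pulled by more than 2 mm (distance of any of round_top, long_top, small_top from where it was at the start of the episode above 0.002 m).
It fails at once if a rock or tool was moved, lifted or carried by more than 8 mm (distance of any of core_mid, stub_mid, slab_mid, brush_mid, hammer_mid, rubble_mid, jar_mid from where it was at the start of the episode above 0.008 m).
It fails at once if the square stop was pulled up (value of joint square_stop below 0.0015 m).
It fails at once if pressed hard (over 60 N) on the square stop or the tray (contact force between the fingers and square_mount above 60 N or contact force between the fingers and tray above 60 N).
It also fails if it takes over 32 s, if anything falls off the work surface, if the arm or the gripper's body presses on something with over 40 N, if the wrist force passes 120 N, or if a joint passes its speed limit or range.

## Working session

There is one attempt and no reset: what is moved stays moved. The work goes in short steps, each a Python script; the robot and the scene stay as the last script left them, time stands still between calls to the robot, and variables do not carry over. Pictures are saved under pics/ and viewed, about 8 in all and at most 12, crops included, and the job is handed in when it is done.

```bash
mkdir -p pics; python3 - <<'E'
from rig import bot
import cv2,numpy as np
ims=[]
for n in("scene","wrist","side"):
    c=bot.calibration(n);print(n,c)
    im=bot.read_camera(n);cv2.imwrite(f"pics/{n}0.png",im[...,::-1])
o=bot.get_obs();print(o)
E
```

```text
scene {'vertical_fov': 50.494639363621516, 'cx': 255.04275087683274, 'cy': 192.80915437775062, 'rvec': array([ 2.18332792,  0.72764312, -0.32875931]), 'tvec': array([-367.69905747, -154.78805154, 1347.42711414])}
wrist {'vertical_fov': 66.09812593259974, 'cx': 254.8552323981332, 'cy': 191.56525008221487, 'tool_from_camera': array([[-8.59180897e-04, -9.52704098e-01, -3.03898279e-01,
         7.61465214e+01],
       [ 9.99999629e-01, -7.97726112e-04, -3.26371189e-04,
         1.54482536e-01],
       [ 6.85075770e-05, -3.03898446e-01,  9.52704429e-01,
        -1.42454229e+02],
       [ 0.00000000e+00,  0.00000000e+00,  0.00000000e+00,
         1.00000000e+00]])}
side {'vertical_fov': 45.36608780731643, 'cx': 256.42843787692175, 'cy': 206.81340997052706, 'rvec': array([ 0.83253431, -2.41244604,  1.23617403]), 'tvec': array([ 380.26706176,  218.39942503, 1282.25587163])}
{'time': 0.15, 'qpos': array([-1.15096808e-01,  3.59333899e-01,  1.51118598e+00,  1.48934843e-05,
        1.27252858e+00, -1.15088329e-01]), 'dq': array([ 0.00029003, -0.00262416, -0.00480752,  0.00058728,  0.00106372,
       -0.000931  ]), 'effort': array([ 1.72794025e-04, -5.28028965e+01, -2.78930157e+01, -4.07995576e-04,
        8.21093854e-03, -1.54210170e-05]), 'position': array([5.99466079e+02, 6.13147564e-02, 2.30649252e+02]), 'orientation': array([-5.74827820e-04,  7.07111142e-01,  7.07102045e-01, -4.46614490e-04]), 'force': array([-0.05354998, -0.4903294 , -0.76590307]), 'moment': array([-0.01867968, -0.00435417,  0.04587959]), 'finger_gap': 85.45791215256722}
```

View pics/scene0.png

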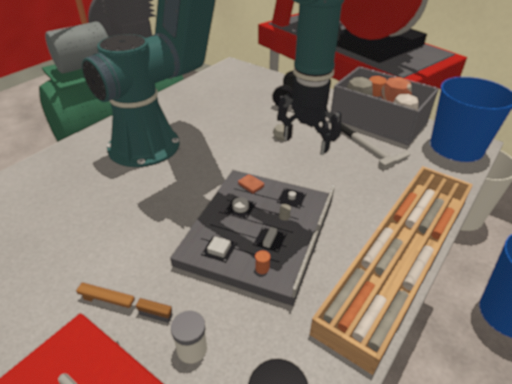

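View pics/wrist0.png

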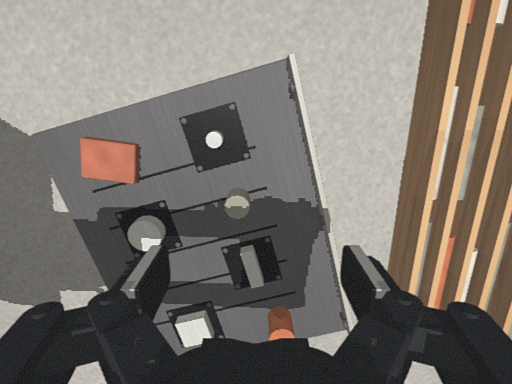

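The wrist view shows the square stop at about (195,328), long at (252,265), round at (147,235), and the small pin at (214,140). The core is at (281,325), the stub at (237,204) and the slab at (109,160). The scene camera has the square stop at (219,246). I'll locate it in both views, then close the gripper and move for a closer look.

```bash
cat > h.py <<'E'
from rig import bot
import cv2,numpy as np
from scipy.spatial.transform import Rotation as R
def cam(n,pose=None):
    c=bot.calibration(n);f=192/np.tan(np.radians(c["vertical_fov"]/2))
    if n=="wrist":
        p,q=pose;T=np.eye(4);T[:3,:3]=R.from_quat(q,scalar_first=True).as_matrix();T[:3,3]=p
        W=T@c["tool_from_camera"];Rw,o=W[:3,:3],W[:3,3]
    else:
        Rw=cv2.Rodrigues(c["rvec"])[0].T;o=-Rw@c["tvec"]
    return f,c["cx"],c["cy"],Rw,o
def ray(k,uv,z):
    f,cx,cy,Rw,o=k;d=Rw@np.array([(uv[0]-cx)/f,(uv[1]-cy)/f,1]);return o+d*(z-o[2])/d[2]
def proj(k,P):
    f,cx,cy,Rw,o=k;p=(np.atleast_2d(P)-o)@Rw;return p[:,:2]/p[:,2:]*f+[cx,cy]
def shot(name):
    o=bot.get_obs();im=bot.read_camera("wrist")
    np.savez(f"pics/{name}.npz",p=o["position"],q=o["orientation"]);cv2.imwrite(f"pics/{name}.png",im[...,::-1]);return cam("wrist",(o["position"],o["orientation"])),im
E
python3 - <<'E'
from h import *
o=bot.get_obs();k=cam("wrist",(o["position"],o["orientation"]));s=cam("scene")
a=ray(k,(195,328),57.5);b=ray(s,(219,243),57.5);print("square",a,b)
c=[ray(k,u,z)[:2].round(1) for u,z in[((35,133),40),((290,57),55),((252,265),57),((147,230),57),((214,140),57),((281,312),82)]];print(c)
bot.move_gripper(0)
q=np.array([0,.5**.5,.5**.5,0])
m=(a+b)/2
bot.move_l([m[0],m[1]+10,185],q,v=150)
shot("w1");print(bot.get_obs()["time"],bot.get_obs()["position"])
E
```

```text
square [ 520.26215702 -213.00982697   57.5       ] [ 516.00125518 -216.6939634    57.5       ]
[array([354. ,  38.7]), array([634.1, 114.3]), array([ 595.7, -118.7]), array([472.6, -71.9]), array([555.8,  33.1]), array([ 630.3, -167.1])]
2.6167 [ 518.46594726 -204.23386547  185.1541491 ]
```

View pics/w1.png

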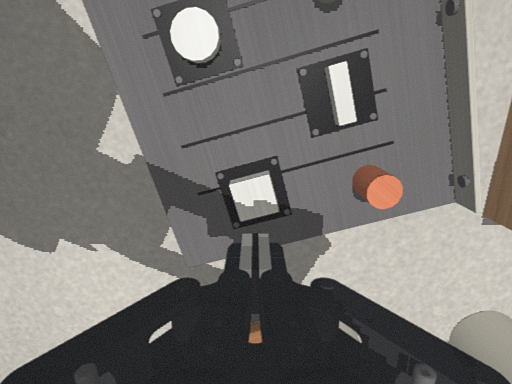

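The picture shows the square stop's plate with corners at about (217,173), (277,157), (292,213) and (232,229). The head top's far edge runs (229,182) to (270,171). The core at (378,187) is over 100 mm away, and the jar lid is at the lower right.

```bash
python3 - <<'E'
from h import *
d=np.load("pics/w1.npz");k=cam("wrist",(d["p"],d["q"]))
c=np.array([ray(k,u,42)[:2] for u in[(217,173),(277,157),(292,213),(232,229)]])
print(c.round(1),c.mean(0),np.linalg.norm(np.roll(c,-1,0)-c,axis=1),np.degrees(np.arctan2(*(c[1]-c[0])[::-1])))
print(proj(k,[ *c.mean(0),57.5]),ray(k,(378,187),82),ray(k,(480,345),88),proj(k,d["p"]))
im=cv2.imread("pics/w1.png")[140:250,190:310];cv2.imwrite("pics/c1.png",cv2.resize(im,None,fx=5,fy=5,interpolation=cv2.INTER_CUBIC))
E
```

```text
[[ 480.9 -199.8]
 [ 540.3 -183.7]
 [ 557.2 -242.6]
 [ 494.4 -260.8]] [ 518.18589288 -221.74453509] [61.5355961  61.31868969 65.40983754 62.48208038] 15.175679731884653
[[254.45286797 198.90177399]] [ 625.640651   -202.33732973   82.        ] [ 748.63220879 -369.20780179   88.        ] [[254.71063177 245.90771853]]
```

View pics/c1.png

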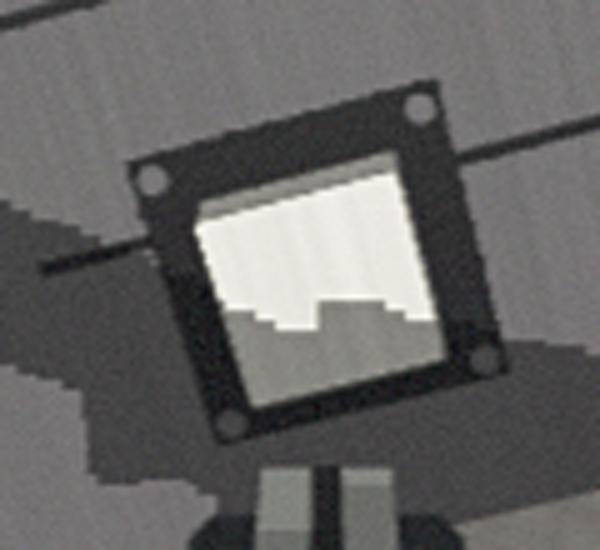

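The zoomed corners agree: the head-top centre is at pixel (254.7,198.3) against 198.9 predicted from the plate. That puts the stop at about (518,-221), turned about 16°, with plate sides of 61–65 mm as they should be. I'll descend slowly, watching the force.

```bash
python3 - <<'E'
from h import *
x,y=518.2,-221
q=(R.from_euler('z',16,degrees=True)*R.from_quat([0,.5**.5,.5**.5,0],scalar_first=True)).as_quat(scalar_first=True)
bot.move_l([x,y,110],q,v=120);bot.move_l([x,y,66],q,v=80);bot.sleep(.2)
o=bot.get_obs();f0=o["force"][2];print(o["time"],o["position"],f0,o["finger_gap"])
k,im=shot("w2");cv2.imwrite("pics/c2.png",cv2.resize(im[140:300,160:350,::-1],None,fx=4,fy=4))
for z in[62,60,58,56,54]:
    bot.move_l([x,y,z],v=20);o=bot.get_obs();df=o["force"][2]-f0;print(z,o["position"].round(2),df.round(2))
    if df>12 or (df>1.2 and z<=58):break
E
```

```text
4.3083 [ 518.62121483 -221.26301619   66.54875867] 0.10709479489160662 -0.1788487663554688
62 [ 518.   -220.88   61.78] -0.28
60 [ 518.1  -220.95   59.84] 0.11
58 [ 518.11 -220.94   57.85] -0.27
56 [ 518.17 -220.99   55.91] -0.59
54 [ 518.14 -220.92   53.87] -0.68
```

View pics/c2.png

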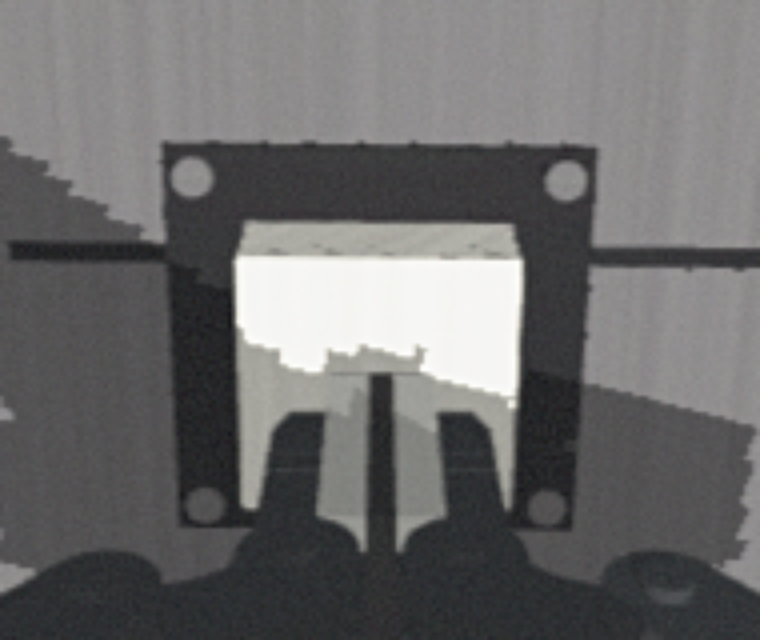

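The fingers are square to the head and inside its 40 mm outline (crop x 235–520, fingers 260–510). No clear contact force yet at z = 54. I'll average the readings and look again.

```bash
python3 - <<'E'
from h import *
def av(n=15):
    a=[]
    for _ in range(n):
        bot.sleep(.02);o=bot.get_obs();a.append(np.r_[o["force"],o["position"][2]])
    return np.mean(a,0).round(2),np.std(a,0).round(2)
print(av());k,im=shot("w3");cv2.imwrite("pics/c3.png",cv2.resize(im[140:300,160:350,::-1],None,fx=4,fy=4))
x,y=518.2,-221
for z in [52,50]:
    o=bot.move_l([x,y,z],v=10);print(z,av(6))
print(bot.get_obs()["time"])
E
```

```text
(array([-1.000e-02, -1.200e-01, -6.000e-02,  5.391e+01]), array([0.43, 0.48, 0.33, 0.03]))
52 (array([ 0.09, -0.08,  0.49, 51.92]), array([0.29, 0.6 , 0.45, 0.01]))
50 (array([ 0.14,  0.05,  0.22, 49.88]), array([0.47, 0.47, 0.39, 0.01]))
6.9083
```

View pics/c3.png

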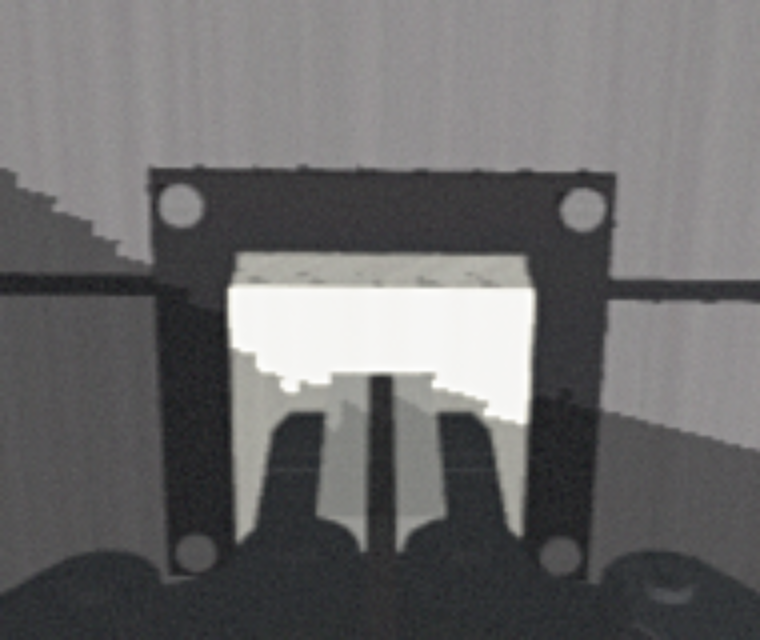

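The head-to-plate height estimated from pixel widths is about 14.4 mm before and 12.8 mm now. That suggests it is moving, although the force barely shows. I'll check at z = 50.

```bash
python3 - <<'E'
from h import *
k,im=shot("w4");cv2.imwrite("pics/c4.png",cv2.resize(im[140:300,160:350,::-1],None,fx=4,fy=4))
o=bot.get_obs();x,y=518.2,-221
Rz=R.from_euler('z',16,degrees=True).as_matrix()[:2,:2]
for h,s in((42,32),(56,20),(50,20)):
    for e in((-s,s),(s,s)):
        p=proj(k,[*(np.array([x,y])+Rz@e),h])[0];print(h,((p-[160,140])*4).round(0))
s=bot.read_camera("side");S=cam("side");u=proj(S,[x,y,50])[0];print(u)
a,b=map(int,u);c=cv2.resize(s[b-45:b+45,a-60:a+60,::-1],None,fx=6,fy=6,interpolation=cv2.INTER_CUBIC);cv2.imwrite("pics/s4.png",c)
E
```

```text
42 [141. 179.]
42 [623. 179.]
56 [222. 304.]
56 [543. 303.]
50 [228. 286.]
50 [537. 286.]
[286.92068549 176.63089891]
```

View pics/c4.png

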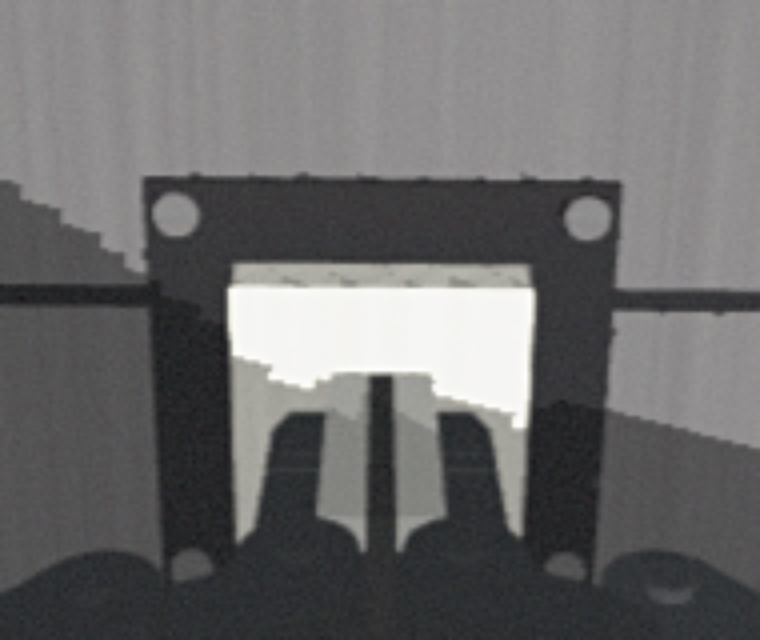

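View pics/s4.png

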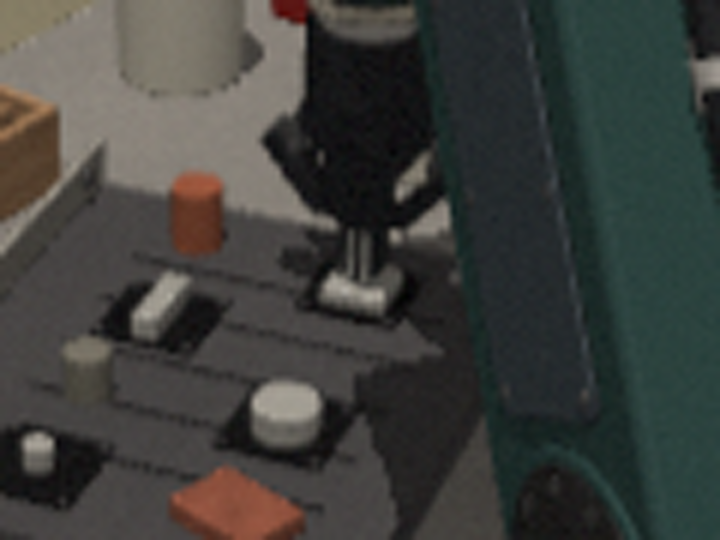

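The head stays fixed in the wrist image, with its edge at row 288 against 286 predicted for z = 50, while the plate rises. So the stop is going down with the fingers, and the side view confirms it. I'll press the rest of the way, with a force guard.

```bash
python3 - <<'E'
from h import *
def av(n=8):
    a=[]
    for _ in range(n):
        bot.sleep(.02);o=bot.get_obs();a.append(np.r_[o["force"][2],o["position"][2]])
    return np.mean(a,0).round(2)
x,y=518.2,-221
for z in [47,44.5,43,42.3,41.9]:
    bot.move_l([x,y,z],v=10);a=av();print(z,a)
    if a[0]>10:break
k,im=shot("w5")
bot.move_l([x,y,70],v=40);bot.move_l([x,y+10,185],v=120);bot.sleep(.3)
k,im=shot("w6");cv2.imwrite("pics/c6.png",cv2.resize(im[60:260,130:400,::-1],None,fx=2.9,fy=2.9,interpolation=cv2.INTER_CUBIC))
o=bot.get_obs();print(o["time"],o["position"],o["force"])
E
```

```text
47 [ 0.12 46.89]
44.5 [-0.31 44.39]
43 [ 0.14 42.92]
42.3 [ 0.48 42.29]
41.9 [ 1.46 41.91]
11.6833 [ 518.04129901 -210.94076905  184.60650828] [-0.35396364  0.41685278 -0.21977138]
```

View pics/c6.png

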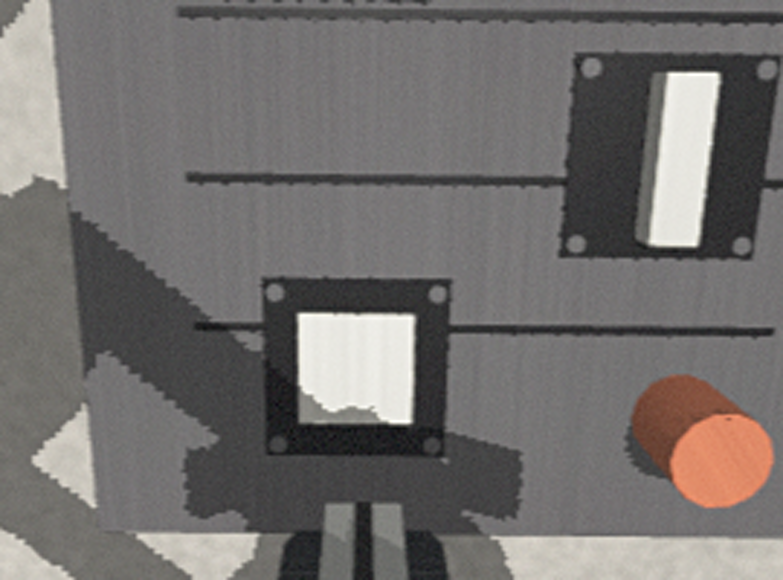

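The head now shows no side face. It is 117 px wide in a 187 px plate, a ratio of 0.626 against 0.625 if flush, and centred. The long stop and the core look untouched. Handing in.

```bash
python3 -c "
from rig import bot
bot.hand_in()"
```

```text
the job is handed in; nothing more can be done
```

The square stop is pressed down level with its plate, and the job is handed in. I found the stop at about (518, -221) mm, turned 16°, and pressed it with the closed fingertips to TCP z = 41.9 mm (plate face at 42 mm). I then withdrew to z = 185 mm, with the robot's clock at 11.7 s of the 32 s allowed.

**Last checks**
- **Flush:** in the last wrist picture the head shows no side face. Its width is 0.626 of the plate's, where flush would give 0.625.
- **Neighbours:** the long stop and the core look undisturbed in that picture. I did not photograph the other stops, rocks and tools again after pressing; the fingers came down only over the square stop.
- **Force:** this check disagreed with the description. The averaged wrist force stayed near 0 N on the way down and read only 1.5 N at the end, not the roughly 2.5 N of friction stated. I therefore judged contact and downward movement from the pictures. The wrist readings stayed far below the 60 N limit.

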